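Park the large milling balls at the top of the gutter rack

ROBOT

A 6-joint arm with a two-finger parallel gripper is mounted at the origin on a cart in front of the work surface, level with it; the furniture and walls round the work are solid. World frame = base frame: x ahead of the robot, y to its left, z up, the work surface at z = 0. Lengths are in m, angles in degrees, forces in N, time in s.
With the tool pointing down it reaches from about 0.4 to 0.825 m from the base axis. Payload 7 kg.
Tool frame: the origin (TCP) lies at the very end of the fingers, on their centre line; the grasp point (between the pads) lies 19 mm behind it (ctrl.hold_point_z is the distance from the TCP to the grasp point, in m); z points along the fingers, y is the line along which they close (so a half turn about z gives the same grasp; the last joint's range is limited). The gripper opens to 88 mm and grips with 3 to 60 N. Pads are 19 mm wide; open, the fingers measure 130 mm over their backs; the gripper's body (78 mm by 193 mm) begins 47 mm behind the grasp point.
Start: joints at [-54.884, 20.546, 0.682, 0, -70.136, -16.507], TCP at [0.215, -0.64, 0.227] pointing down, gripper open.
Joint ranges: [-176.03, 176.03], [-82.01, 121.73], [-58.28, 71.71], [-173.87, 95.51], [-174.79, -0.11], [-173.66, 173.66]. Speed limits (degrees/s): [136.94, 136.94, 172.46, 180, 180, 180].

INTERFACE

Orientations are given as [roll, pitch, yaw] about the fixed x, y, z axes, in that order (R = Rz(yaw) Ry(pitch) Rx(roll)).
In Python, from plant import sensors, viewer, workorder, ctrl gives the robot as it stands.
- The arm moves only by the shell command python3 -m pendant 'ROWS'. ROWS is JSON, a list of rows, each a list of 3 entries, a list of its own where there are three numbers: the opening, from -1 (shut) to 1 (fully open), so that 0 is half open, then the shift along the tool's x, y, z in m, then the turn, a rotation vector about the tool's x, y, z in degrees. A call has 1 to 10 rows; each row is the pose to reach, as a shift and turn from the pose commanded when the call began, along the tool's axes at that moment; what a row does not reach only later rows make up. A row lasts 1/12 s, in which the tool goes at most 41.7 mm and 7.16 degrees, less where a joint would pass 70% of its speed; a pose out of reach is approached as far as the arm can. A call with a gripper value outside its range is refused whole. The fingers move at their own pace and stop on an object; the grip force is fixed at half the most. Time passes only in rows, so rows that repeat a pose let the fingers close. It gives the time, the measured TCP pose, the force, the opening and the grip force at its end, in the units of the state.
- sensors.get_obs(): the state, without advancing time (a new reading comes with each control period).
- viewer.snapshot(name): name is "scene" or "side" or "wrist"; returns the picture (400x640x3 uint8, red, green, blue); there is no depth.
- viewer.camera_params(name): a dict with "fx", "fy", "cx", "cy" (pixels), "dist" ([k1, k2, p1, p2, k3] as OpenCV has them; the pictures are not rectified), "extrinsics" (4x4, takes a point from world to camera coordinates). Camera axes: x right, y up, looking along -z (the intrinsics and any distortion apply to the point x, -y, -z); pixel columns grow to the right and rows downward; lengths in m; the calibration is good to about 2 mm. A picture is of the moment at which its call begins: read the wrist's pose just before it. camera_params takes no time and is no camera call; for the wrist camera it gives the pose at the moment of the call.
- workorder.close_job(): hands the job in; it is judged then, once.
The state is a dict: "clock": time; "joint_pos": joint angles; "qvel": joint speeds; "tau": joint torques, N m; "tool_pos": TCP position; "orientation": TCP orientation; "force": force on the tool from outside, world axes, zero at the start; "moment": the same for the moment, N m; "opening": finger opening in m; "gripper_force": force on a finger pad.
Only numpy, scipy, OpenCV 4.12 (cv2) and the standard library are available. Lean on these libraries where they do the work, as an engineer would, in place of code of your own. Each camera call takes 0.05 s, during which the arm holds its last target. There are 200 camera calls.

TASK

Three ceramic milling balls lie at the low end of the three-lane sloped gutter rack. With the fingertips, gently push each of the two large balls up its own lane and over the crest, so that it rests against the stop plate at the top and does not roll back; only push the balls, never grip, lift or fling them. Leave the small ball at the low end and do not shift the things beside the rack.

Things in the scene. Friction and masses are not known exactly. Their poses are not given: they have to be found in the camera images.
- rack: Fixed sheet-steel rack, 260x222 mm, 98 high, three parallel V gutters on a grey base. Origin on the work surface under its middle; +x points uphill along the lanes, z up. Lane middles at y = -78, 0, +78 mm; gutter sides 27 mm out, 13 mm above the bottom line. Short of the crest a ball rolls back to the low end; past it, it rolls on to the stop plate and stays. Place and direction vary.
- rack_lip (a point): Low end of the middle lane's bottom line, at the inner face of the low lip: rack x = -120, z = 36 mm. The lip (4 mm thick, 50 mm wide) stands 12 mm above this point, so a ball's middle is above it. From here the line rises at 6 degrees.
- rack_crest (a point): Crest of the middle lane's bottom line: rack x = +65, z = 55.4 mm, the same in all lanes. Beyond it the line dips at 8 degrees to the stop plate.
- rack_stop (a point): Foot of the stop plate in the middle lane: its face at the bottom line, rack x = +120, z = 47.7 mm. The upright plate, 5 mm thick, top 98 mm above the work surface, crosses all lanes.
- ball_large_a: Large white ceramic milling ball, polished and slippery, 50 mm across, about 0.25 kg, one of two alike. Origin at its centre (axes turn as it rolls). Starts at the low lip of any of the three lanes, centre near rack x = -100, z = 66 mm, 28 mm above the gutter's bottom line; resting at the stop plate its centre is near rack x = +95, z = 79 mm.
- ball_large_b: Large white ceramic milling ball, polished and slippery, 50 mm across, about 0.25 kg, one of two alike. Origin at its centre (axes turn as it rolls). Starts at the low lip of any of the three lanes, centre near rack x = -100, z = 66 mm, 28 mm above the gutter's bottom line; resting at the stop plate its centre is near rack x = +95, z = 79 mm.
- ball_small: Small ceramic milling ball, white, 36 mm across. Origin at its centre. Starts at the low lip of the remaining lane and must stay there.
- beaker_100: Empty glass beaker, 55 mm across, 66 mm high, beside the rack; origin at the centre of its underside. Bystander.
- clear_cup: Small clear plastic cup, 36 mm across, 30 mm high, beside the rack; origin at the centre of its underside. Bystander.
- petri_stack1: Clear petri dish, 59 mm across, 11 mm high, beside the rack; origin at the centre of its underside. Bystander.
- carton_blades: Small teal carton, 45 x 74 x 30 mm, beside the rack; origin at the centre of its underside. Bystander.
There are look-alikes about, which are no part of the job. What is shaped like the ball_large_a but blue is not meant.

How it is judged:
By the outcome, as a careful person would: the job done as asked, in the order asked, and still so for the second after the job is handed in, with the robot touching nothing.
It also fails if it takes over 59 s, if anything falls off the work surface, if the arm or the gripper's body presses on something with over 40 N, if the wrist force passes 120 N, or if a joint passes its speed limit or range.

## Working session

There is one attempt and no reset: what is moved stays moved. The work goes in short steps, Python scripts to look and compute and a shell command to move; the robot and the scene stay as the last step left them, time stands still between calls to the robot, and variables do not carry over. Pictures are saved under pics/ and viewed, at most 10 in all, crops included, and the job is handed in when it is done.

```bash
mkdir -p pics; ls
python3 - <<'E'
from plant import sensors, viewer
import cv2,numpy as np
a=viewer.snapshot("scene");b=viewer.snapshot("side")
cv2.imwrite("pics/a.png",a[:,:,::-1]);cv2.imwrite("pics/b.png",b[:,:,::-1])
for n in("scene","side"):
    p=viewer.camera_params(n);print({k:np.round(v,4).tolist() for k,v in p.items()})
print(sensors.get_obs())
E
```

```text
pics
{'fx': 428.7533, 'fy': 428.7533, 'cx': 324.0317, 'cy': 194.8246, 'dist': [-0.066, 0.0, 0.0, 0.0, 0.0], 'extrinsics': [[-0.5241, -0.8514, 0.0203, 0.3448], [0.5078, -0.2933, 0.81, -0.3173], [-0.6837, 0.4349, 0.5861, -0.6754], [0.0, 0.0, 0.0, 1.0]]}
{'fx': 472.7626, 'fy': 472.7626, 'cx': 323.4443, 'cy': 197.6643, 'dist': [-0.0607, 0.0, 0.0, 0.0, 0.0], 'extrinsics': [[-0.4352, -0.9, 0.0238, 0.2987], [0.5022, -0.2208, 0.8361, -0.3456], [-0.7472, 0.3758, 0.5481, -0.5447], [0.0, 0.0, 0.0, 1.0]]}
{'clock': 0.1, 'joint_pos': array([-5.48820078e+01,  2.05858926e+01,  6.37372432e-01, -1.64172184e-02,
       -7.01361981e+01, -1.65077067e+01]), 'qvel': array([ 0.06351359, -0.10356268,  0.15660138,  0.02105904,  0.00510318,
        0.01924376]), 'tau': array([-1.95888832e-03, -5.84162879e+01,  2.93755549e+01,  7.01564580e+00,
        1.01969161e-02, -5.10868335e-05]), 'tool_pos': array([ 0.21523922, -0.6392862 ,  0.22572423]), 'orientation': array([ 1.79914388e+02, -9.27633781e-03, -1.61395297e+02]), 'force': array([0.31265832, 0.89176685, 0.40992702]), 'moment': array([ 0.03228509,  0.03887815, -0.0533313 ]), 'gripper_force': 0.0, 'opening': 0.08772657197050436}
```

View pics/a.png

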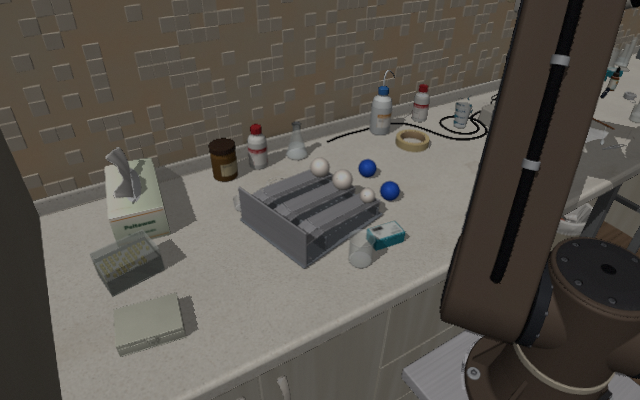

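View pics/b.png

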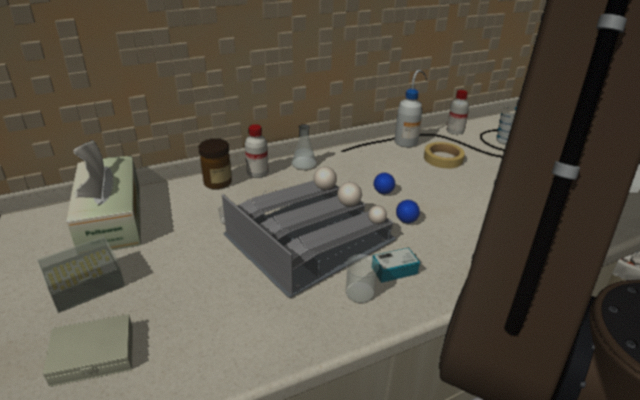

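The scene view shows white balls at (320,167), (343,179) and (367,195). The first two look large and the third, nearest the robot, looks small. The blue balls at (367,168) and (390,190) are look-alikes. The stop plate is at the left and front, running from (242,205) to (307,255). I'll confirm with one enlarged crop.

Run:
```python
import cv2,numpy as np
a=cv2.imread("pics/a.png")[145:275,225:415];b=cv2.imread("pics/b.png")[155:305,210:430]
c=np.vstack([cv2.resize(a,(0,0),fx=2.9,fy=2.9*.78,interpolation=2)[:290],np.zeros((1,551,3),np.uint8)])
# same scale crops side by side
A=cv2.resize(a,None,fx=2,fy=2,interpolation=2);B=cv2.resize(b,None,fx=1.9,fy=1.9,interpolation=2)
H=max(A.shape[0],B.shape[0]);P=lambda i:np.vstack([i,np.zeros((H-i.shape[0],i.shape[1],3),np.uint8)])
C=np.hstack([P(A),P(B)]);print(C.shape,A.shape);cv2.imwrite("pics/c.png",C[:, :800])
```

```text
(285, 798, 3) (260, 380, 3)
```

View pics/c.png

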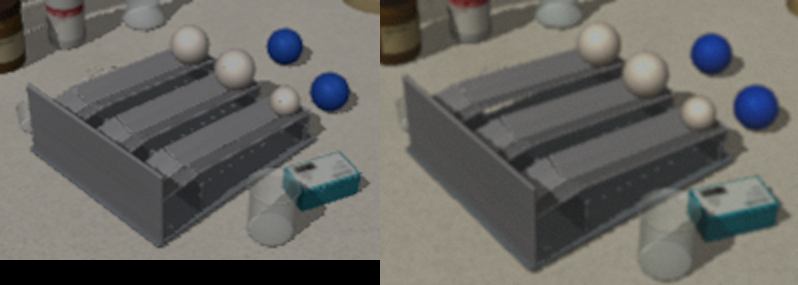

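The crop confirms that the far and middle lanes hold the two large white balls and the near lane holds the small one. The blue balls are off the rack. Next I'll triangulate and fit the rack pose.

```bash
cat > h.py <<'E'
import numpy as np, cv2
from scipy.optimize import least_squares
def proj(p,X):
    X=np.atleast_2d(X); E=np.array(p["extrinsics"]); c=X@E[:3,:3].T+E[:3,3]
    c=c*[1,-1,-1]
    K=np.array([[p["fx"],0,p["cx"]],[0,p["fy"],p["cy"]],[0,0,1]])
    return cv2.projectPoints(c.reshape(-1,1,3),np.zeros(3),np.zeros(3),K,np.array(p["dist"],float))[0].reshape(-1,2)
def tri(ps,uv,x0=(.5,-.2,.06)):
    r=least_squares(lambda X:np.concatenate([proj(p,X)[0]-u for p,u in zip(ps,uv)]),x0); return r.x,np.abs(r.fun).max()
def R(v,P):  # rack pose (x,y,yaw deg) -> world
    t=np.radians(v[2]); c,s=np.cos(t),np.sin(t); P=np.atleast_2d(P)
    return np.c_[v[0]+c*P[:,0]-s*P[:,1], v[1]+s*P[:,0]+c*P[:,1], P[:,2]]
E
python3 - <<'E'
from h import *
from plant import viewer
ps=[viewer.camera_params(n) for n in("scene","side")]
S=np.array([[319.5,167],[342.5,179.5],[367.5,195],[238.5,186.5],[306,235]])
D=np.array([[325.3,178.7],[350,194],[377.4,214],[222.6,195],[292.6,255]])
for a,b in zip(S,D):
    x,e=tri(ps,[a,b]);print(x.round(4),round(e,2))
for sg in(1,-1):
    P=np.array([[-.1,-.078*sg,.066],[-.1,0,.066],[-.102,.078*sg,.058],[.125,-.111*sg,.098],[.125,.111*sg,.098]])
    for y0 in(0,90,180,-90):
        r=least_squares(lambda v:np.r_[(proj(ps[0],R(v,P))-S).ravel(),(proj(ps[1],R(v,P))-D).ravel()],[.55,-.2,y0],x_scale=[.1,.1,30])
        print(sg,r.x.round(4),r.cost)
        if r.cost<100: print(r.fun.round(1),R(r.x,P).round(4))
E
```

```text
[ 0.6931 -0.0067  0.0451] 0.03
[ 0.602  -0.0183  0.0554] 0.26
[ 0.5162 -0.0319  0.0567] 0.23
[0.663  0.2293 0.0821] 0.18
[0.4471 0.1739 0.0772] 0.97
1 [5.638000e-01 8.810000e-02 1.038607e+02] 4.115488043464296
[ 0.6  0.1  0.3  0.   0.3  0.4  0.2 -0.   1.4 -1.3 -0.6 -0.2 -0.5  0.3
  0.   0.9 -1.1 -0.8 -0.4  0.1] [[ 0.6635  0.0097  0.066 ]
 [ 0.5877 -0.009   0.066 ]
 [ 0.5125 -0.0296  0.058 ]
 [ 0.6416  0.236   0.098 ]
 [ 0.4261  0.1829  0.098 ]]
1 [5.638000e-01 8.810000e-02 1.038607e+02] 4.115488043464377
[ 0.6  0.1  0.3  0.   0.3  0.4  0.2 -0.   1.4 -1.3 -0.6 -0.2 -0.5  0.3
  0.   0.9 -1.1 -0.8 -0.4  0.1] [[ 0.6635  0.0097  0.066 ]
 [ 0.5877 -0.009   0.066 ]
 [ 0.5125 -0.0296  0.058 ]
 [ 0.6416  0.236   0.098 ]
 [ 0.4261  0.1829  0.098 ]]
1 [5.638000e-01 8.810000e-02 1.038607e+02] 4.115488043464451
[ 0.6  0.1  0.3  0.   0.3  0.4  0.2 -0.   1.4 -1.3 -0.6 -0.2 -0.5  0.3
  0.   0.9 -1.1 -0.8 -0.4  0.1] [[ 0.6635  0.0097  0.066 ]
 [ 0.5877 -0.009   0.066 ]
 [ 0.5125 -0.0296  0.058 ]
 [ 0.6416  0.236   0.098 ]
 [ 0.4261  0.1829  0.098 ]]
1 [5.638000e-01 8.810000e-02 1.038607e+02] 4.115488043464409
[ 0.6  0.1  0.3  0.   0.3  0.4  0.2 -0.   1.4 -1.3 -0.6 -0.2 -0.5  0.3
  0.   0.9 -1.1 -0.8 -0.4  0.1] [[ 0.6635  0.0097  0.066 ]
 [ 0.5877 -0.009   0.066 ]
 [ 0.5125 -0.0296  0.058 ]
 [ 0.6416  0.236   0.098 ]
 [ 0.4261  0.1829  0.098 ]]
-1 [ 0.6026  0.0752 36.8053] 13960.5339683796
-1 [ 0.6026  0.0752 36.8135] 13960.533949874454
-1 [ 0.6026  0.0752 36.813 ] 13960.533944367491
-1 [ 0.6026  0.0752 36.805 ] 13960.533974760818
```

Rack origin is about (0.564, 0.088) with uphill at about 104°. The fingertips should be behind the far-lane ball, so I'll go above that and look with the wrist camera.

```bash
python3 -m pendant '[[-1,[-0.628,0.423,0],[0,0,-85]],[-1,[-0.628,0.423,0],[0,0,-85]],[-1,[-0.628,0.423,0],[0,0,-85]],[-1,[-0.628,0.423,0],[0,0,-85]],[-1,[-0.628,0.423,0],[0,0,-85]],[-1,[-0.628,0.423,0],[0,0,-85]],[-1,[-0.628,0.423,0],[0,0,-85]],[-1,[-0.628,0.423,0],[0,0,-85]],[-1,[-0.628,0.423,0],[0,0,-85]],[-1,[-0.628,0.423,0],[0,0,-85]]]'
cat >> h.py <<'E'
def go(V,target,yaw_t=None):
    """tool-frame shift/turn from the present pose to rack-frame target"""
    from plant import sensors
    from scipy.spatial.transform import Rotation as Q
    o=sensors.get_obs(); r=Q.from_euler('xyz',o["orientation"],degrees=True)
    w=R(V,target)[0]; d=r.inv().apply(w-o["tool_pos"])
    t=Q.from_euler('xyz',[180,0,V[2]-180],degrees=True)
    print("shift",d.round(4),"turn",(r.inv()*t).as_rotvec(degrees=True).round(2),"at",o["tool_pos"].round(4))
E
python3 -c "
from h import *
go([.5638,.0881,103.86],[-.15,-.078,.2])"
```

```text
clock: 0.93
tool_pos: [0.4693, -0.3068, 0.2265]
orientation: [180.0, 0.0, -89.4]
force: [1.6, -0.8, 0.0]
opening: 0.0266
gripper_force: 0.0
shift [-0.2659 -0.2089  0.0265] turn [ 0.000e+00  1.000e-02 -1.328e+01] at [ 0.4693 -0.3068  0.2265]
```

```bash
python3 -m pendant '[[-1,[-0.266,-0.209,0.026],[0,0,-13.3]],[-1,[-0.266,-0.209,0.026],[0,0,-13.3]],[-1,[-0.266,-0.209,0.026],[0,0,-13.3]],[-1,[-0.266,-0.209,0.026],[0,0,-13.3]],[-1,[-0.266,-0.209,0.026],[0,0,-13.3]],[-1,[-0.266,-0.209,0.026],[0,0,-13.3]],[-1,[-0.266,-0.209,0.026],[0,0,-13.3]],[-1,[-0.266,-0.209,0.026],[0,0,-13.3]],[-1,[-0.266,-0.209,0.026],[0,0,-13.3]],[-1,[-0.266,-0.209,0.026],[0,0,-13.3]]]'
python3 - <<'E'
from h import *
from plant import viewer
p=viewer.camera_params("wrist")
w=viewer.snapshot("wrist");s=viewer.snapshot("scene")
cv2.imwrite("pics/w.png",w[:,:,::-1])
V=[.5638,.0881,103.86]
print(proj(p,R(V,[[-.1,-.078,.066],[-.1,0,.066],[-.102,.078,.058],[.125,-.111,.098],[.125,.111,.098]])).round(0).tolist())
go(V,[-.15,-.078,.2])
E
```

```text
clock: 1.77
tool_pos: [0.6774, -0.0394, 0.1986]
orientation: [179.9, 0.0, -76.3]
force: [-0.6, -1.6, -0.8]
opening: 0.0004
gripper_force: 0.0
[[327.0, 246.0], [415.0, 246.0], [498.0, 239.0], [296.0, 461.0], [511.0, 456.0]]
shift [-0.003  -0.0001 -0.0003] turn [ 0.09  0.01 -0.29] at [ 0.6761 -0.0418  0.1997]
```

View pics/w.png

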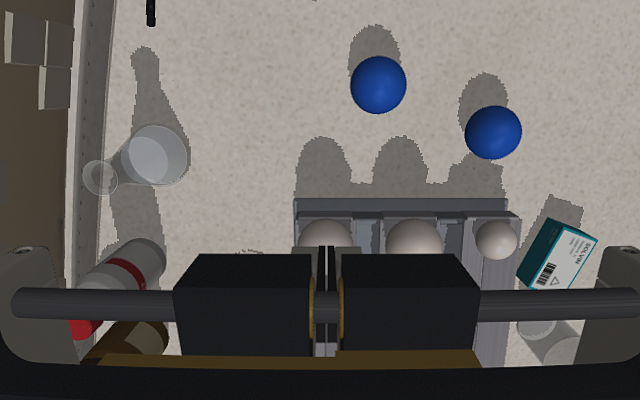

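The wrist picture shows the far ball at about (326,246), the middle ball at (414,246) and the small one at (496,239). All three match the fit to within 2 px. I'll descend behind the far ball.

```bash
python3 -m pendant '[[-1,[0.002,0,0.03],[0,0,0]],[-1,[0.002,0,0.06],[0,0,0]],[-1,[0.002,0,0.09],[0,0,0]],[-1,[0.002,0,0.12],[0,0,0]],[-1,[0.002,0,0.142],[0,0,0]],[-1,[0.002,0,0.142],[0,0,0]],[-1,[0.002,0,0.142],[0,0,0]]]'; python3 -c "
from h import *
V=[.5638,.0881,103.86]
go(V,[-.15,-.078,.057]);go(V,[.045,-.078,.0765])"
```

```text
clock: 2.45
tool_pos: [0.6759, -0.0453, 0.0583]
orientation: [179.9, -0.0, -76.5]
force: [-0.3, -0.0, 1.0]
opening: 0.0002
gripper_force: 0.0
shift [-0.0064 -0.001   0.0013] turn [ 0.13 -0.01 -0.4 ] at [ 0.6759 -0.0453  0.0583]
shift [-0.2014  0.0004 -0.0183] turn [ 0.13 -0.01 -0.4 ] at [ 0.6759 -0.0453  0.0583]
```

```bash
python3 -m pendant '[[-1,[-0.008,0,0],[0,0,0]],[-1,[-0.016,0,0],[0,0,0]],[-1,[-0.024,0,-0.001],[0,0,0]],[-1,[-0.032,0,-0.002],[0,0,0]],[-1,[-0.040,0,-0.003],[0,0,0]],[-1,[-0.048,0,-0.004],[0,0,0]],[-1,[-0.056,0,-0.005],[0,0,0]],[-1,[-0.064,0,-0.006],[0,0,0]],[-1,[-0.072,0,-0.007],[0,0,0]],[-1,[-0.080,0,-0.008],[0,0,0]]]'
python3 - <<'E'
from h import *
from plant import viewer
cv2.imwrite("pics/s1.png",cv2.resize(viewer.snapshot("side")[130:310,180:440,::-1],None,fx=3,fy=3))
go([.5638,.0881,103.86],[.045,-.078,.0765])
E
```

```text
clock: 3.28
tool_pos: [0.6581, 0.0347, 0.0666]
orientation: [180.0, -0.0, -76.5]
force: [0.4, -0.4, 0.2]
opening: 0.0004
gripper_force: 0.5
shift [-0.1183  0.0015 -0.0097] turn [-0.01  0.02 -0.29] at [0.658  0.0359 0.0668]
```

View pics/s1.png

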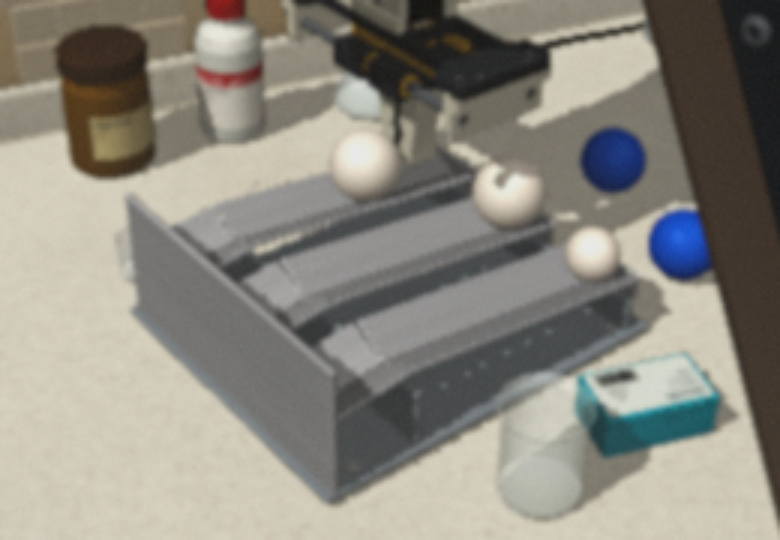

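The far ball is rolling up its lane ahead of the fingers. Before going on, I'll check how much room the gripper body has from the bottles behind.

Run:
```python
from h import *
from plant import viewer
p=viewer.camera_params("scene");V=[.5638,.0881,103.86]
t=np.radians(V[2])
for n,b,top in(("bottle",(259,167),(256,126)),("jar",(225,178),(222,142)),("flask",(298,158),(296,123))):
    g=least_squares(lambda q:proj(p,[q[0],q[1],0])[0]-b,[.7,.1]).x
    h=least_squares(lambda z:proj(p,[g[0],g[1],z[0]])[0]-top,[.1]).x
    d=g-V[:2];print(n,g.round(3),"rack",(np.cos(t)*d[0]+np.sin(t)*d[1]).round(3),(-np.sin(t)*d[0]+np.cos(t)*d[1]).round(3),"h",h.round(3))
```

```text
bottle [0.839 0.103] rack -0.051 -0.271 h [0.128]
jar [0.834 0.206] rack 0.05 -0.29 h [0.11]
flask [ 0.827 -0.015] rack -0.163 -0.231 h [0.113]
```

```bash
python3 -m pendant '[[-1,[-0.008,0,-0.001],[0,0,0]],[-1,[-0.016,0,-0.002],[0,0,0]],[-1,[-0.024,0,-0.003],[0,0,0]],[-1,[-0.032,0,-0.003],[0,0,0]],[-1,[-0.040,0,-0.004],[0,0,0]],[-1,[-0.048,0,-0.005],[0,0,0]],[-1,[-0.056,0,-0.006],[0,0,0]],[-1,[-0.063,0,-0.007],[0,0,0]],[-1,[-0.070,0,-0.008],[0,0,0]],[-1,[-0.077,0,-0.009],[0,0,0]]]'
python3 -m pendant '[[-1,[-0.006,0,-0.001],[0,0,0]],[-1,[-0.012,0,-0.001],[0,0,0]],[-1,[-0.017,0,-0.001],[0,0,0]],[-1,[-0.022,0,-0.001],[0,0,0]],[-1,[-0.027,0,-0.001],[0,0,0]],[-1,[-0.032,0,-0.001],[0,0,0]],[-1,[-0.037,0,-0.001],[0,0,0]],[-1,[-0.041,0,-0.001],[0,0,0]],[-1,[-0.045,0,-0.001],[0,0,0]],[-1,[-0.045,0,-0.001],[0,0,0]]]'
python3 - <<'E'
from h import *
from plant import viewer
cv2.imwrite("pics/s2.png",cv2.resize(viewer.snapshot("side")[130:310,180:440,::-1],None,fx=3,fy=3))
go([.5638,.0881,103.86],[.045,-.078,.17])
E
```

```text
clock: 4.17
tool_pos: [0.6401, 0.1094, 0.0757]
orientation: [-180.0, -0.0, -76.5]
force: [-0.3, -0.8, -0.0]
opening: 0.0005
gripper_force: 0.5
clock: 5.0
tool_pos: [0.6296, 0.1532, 0.0765]
orientation: [-180.0, 0.0, -76.4]
force: [0.2, -0.7, -0.4]
opening: 0.0006
gripper_force: 0.0
shift [ 0.0021  0.0015 -0.0935] turn [ 0.   0.  -0.3] at [0.6297 0.1529 0.0765]
```

View pics/s2.png

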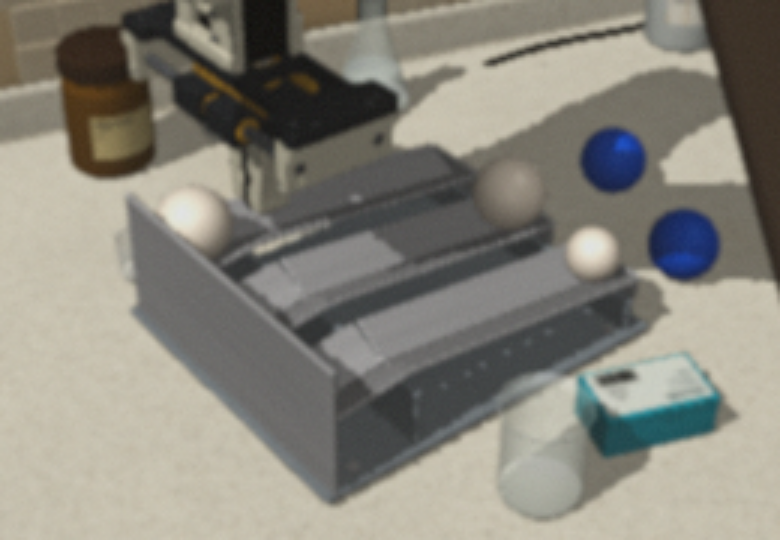

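The far ball now rests at the stop plate, at crop (195,220). I'll lift, go back and line up behind the middle ball.

```bash
python3 -m pendant '[[-1,[0.004,0,-0.03],[0,0,0]],[-1,[0.004,0,-0.06],[0,0,0]],[-1,[0.004,0.01,-0.09],[0,0,0]],[-1,[0.04,0.03,-0.094],[0,0,0]],[-1,[0.075,0.045,-0.094],[0,0,0]],[-1,[0.11,0.06,-0.094],[0,0,0]],[-1,[0.145,0.075,-0.094],[0,0,0]],[-1,[0.175,0.0795,-0.094],[0,0,0]],[-1,[0.199,0.0795,-0.094],[0,0,0]],[-1,[0.199,0.0795,-0.094],[0,0,0]]]'
python3 -c "
from h import *
go([.5638,.0881,103.86],[-.15,0,.057])"
```

```text
clock: 5.88
tool_pos: [0.5991, -0.0635, 0.1708]
orientation: [-180.0, -0.0, -76.7]
force: [0.9, 0.5, 1.1]
opening: 0.0002
gripper_force: 0.0
shift [-0.0058 -0.002   0.1138] turn [-0.01 -0.04 -0.52] at [ 0.5991 -0.0635  0.1708]
```

```bash
python3 -m pendant '[[-1,[-0.004,-0.001,0.03],[0,0,-0.4]],[-1,[-0.004,-0.001,0.06],[0,0,-0.4]],[-1,[-0.004,-0.001,0.09],[0,0,-0.4]],[-1,[-0.004,-0.001,0.113],[0,0,-0.4]],[-1,[-0.004,-0.001,0.113],[0,0,-0.4]],[-1,[-0.004,-0.001,0.113],[0,0,-0.4]]]'
python3 -c "
from h import *
go([.5638,.0881,103.86],[.045,0,.0765])"
```

```text
clock: 6.38
tool_pos: [0.5984, -0.0556, 0.0568]
orientation: [179.8, -0.0, -76.1]
force: [0.4, -0.4, 0.1]
opening: 0.0007
gripper_force: 0.0
shift [-0.1928 -0.001  -0.0197] turn [ 0.16 -0.01  0.08] at [ 0.5984 -0.0556  0.0568]
```

```bash
python3 -m pendant '[[-1,[-0.008,0,0],[0,0,0]],[-1,[-0.016,0,-0.001],[0,0,0]],[-1,[-0.024,0,-0.002],[0,0,0]],[-1,[-0.032,0,-0.003],[0,0,0]],[-1,[-0.040,0,-0.004],[0,0,0]],[-1,[-0.048,0,-0.005],[0,0,0]],[-1,[-0.056,0,-0.006],[0,0,0]],[-1,[-0.064,0,-0.007],[0,0,0]],[-1,[-0.072,0,-0.008],[0,0,0]],[-1,[-0.080,0,-0.009],[0,0,0]]]'
python3 -m pendant '[[-1,[-0.008,0,-0.001],[0,0,0]],[-1,[-0.016,0,-0.002],[0,0,0]],[-1,[-0.024,0,-0.003],[0,0,0]],[-1,[-0.032,0,-0.003],[0,0,0]],[-1,[-0.040,0,-0.004],[0,0,0]],[-1,[-0.048,0,-0.005],[0,0,0]],[-1,[-0.056,0,-0.006],[0,0,0]],[-1,[-0.063,0,-0.007],[0,0,0]],[-1,[-0.070,0,-0.008],[0,0,0]],[-1,[-0.076,0,-0.009],[0,0,0]]]'
python3 -m pendant '[[-1,[-0.005,0,-0.001],[0,0,0]],[-1,[-0.010,0,-0.001],[0,0,0]],[-1,[-0.015,0,-0.001],[0,0,0]],[-1,[-0.020,0,-0.001],[0,0,0]],[-1,[-0.025,0,-0.001],[0,0,0]],[-1,[-0.029,0,-0.001],[0,0,0]],[-1,[-0.033,0,-0.001],[0,0,0]],[-1,[-0.037,0,-0.001],[0,0,0]],[-1,[-0.041,0,-0.001],[0,0,0]],[-1,[-0.041,0,-0.001],[0,0,0]]]'
python3 - <<'E'
from h import *
from plant import viewer
cv2.imwrite("pics/s3.png",cv2.resize(viewer.snapshot("side")[130:310,180:440,::-1],None,fx=3,fy=3))
go([.5638,.0881,103.86],[.045,0,.17])
E
```

```text
clock: 7.22
tool_pos: [0.5795, 0.023, 0.0666]
orientation: [180.0, -0.0, -76.1]
force: [-0.1, -1.1, 0.8]
opening: 0.0004
gripper_force: 0.5
clock: 8.05
tool_pos: [0.5613, 0.0967, 0.0757]
orientation: [-180.0, 0.0, -76.1]
force: [-0.2, -1.0, 2.1]
opening: 0.0006
gripper_force: 0.6
clock: 8.88
tool_pos: [0.5516, 0.1364, 0.0766]
orientation: [-180.0, 0.0, -76.0]
force: [0.5, 0.5, -0.4]
opening: 0.0006
gripper_force: 0.0
shift [ 0.0045 -0.0004 -0.0934] turn [-0.  -0.   0.1] at [0.5516 0.1361 0.0766]
```

View pics/s3.png

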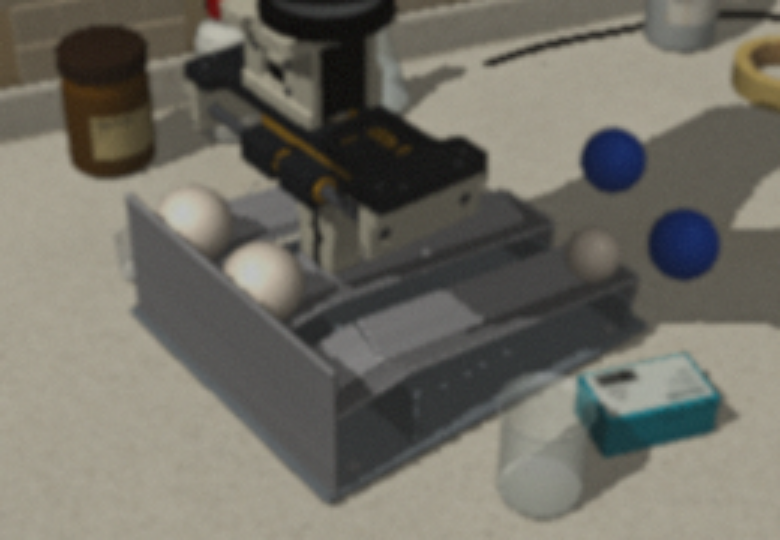

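Both large balls now rest at the stop plate, at crop (195,220) and (262,280). The small ball, beaker and carton haven't moved. I'll back off, lift clear and take a last look.

```bash
python3 -m pendant '[[-1,[0.006,0,-0.02],[0,0,0]],[-1,[0.008,0,-0.05],[0,0,0]],[-1,[0.01,0,-0.08],[0,0,0]],[-1,[0.01,0,-0.11],[0,0,0]],[-1,[0.01,0,-0.14],[0,0,0]],[-1,[0.01,0,-0.15],[0,0,0]],[-1,[0.01,0,-0.15],[0,0,0]],[-1,[0.01,0,-0.15],[0,0,0]],[-1,[0.01,0,-0.15],[0,0,0]],[-1,[0.01,0,-0.15],[0,0,0]]]'
python3 - <<'E'
from h import *
from plant import viewer
cv2.imwrite("pics/s4.png",cv2.resize(viewer.snapshot("side")[130:310,180:440,::-1],None,fx=3,fy=3))
E
```

```text
clock: 9.77
tool_pos: [0.5533, 0.1257, 0.225]
orientation: [179.9, -0.0, -76.1]
force: [-0.0, -0.5, 0.5]
opening: 0.0005
gripper_force: 0.0
```

View pics/s4.png

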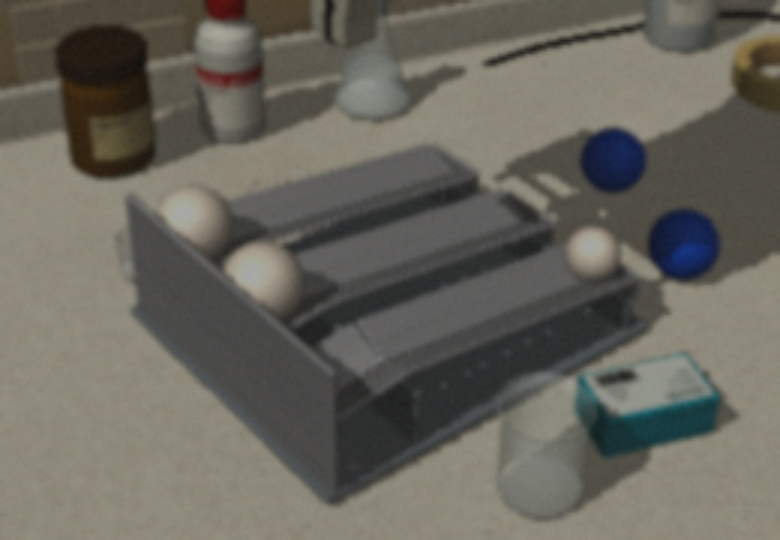

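The last look shows both large balls at rest by the stop plate, the small ball at the low lip and the arm clear of everything.

```bash
python3 -c "
from plant import workorder
print(workorder.close_job())"
```

```text
the job is handed in; nothing more can be done
None
```

I pushed both large white balls over the crest, and they rest against the stop plate; the small ball is still at the low end, nothing beside the rack was seen to move, and I handed the job in at about 10 s on the robot's clock.

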